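# Hold the fan belt tensioner back for the new belt

### The job

I am about to slip a new belt on this fan drive. Free the tensioner first: press its black lock knob down, turn it clockwise as far as it goes (a sixth of a turn) and let it spring back up. Then push the tensioner arm back by its red handle, past the last click of its ratchet and on to its back stop, and finish with the gripper still holding it there against its spring; leave the tools and the box round the drive where they lie.

Things in the scene. Friction and masses are not known exactly. Their poses are not given: they have to be found in the camera images.
- drive_plate: Belt drive on an aluminium plate 220 x 355 mm (x, y), fixed on four feet; plate top 52 mm above the work surface. Origin on the work surface under the plate's centre; y along the long side, towards the lock knob, z up. Two toothed pulleys without a belt stand along its edge of larger x: 98 mm wide at x +53, y +93 mm and 46 mm wide at x +65, y -143 mm; tops 98 mm above the work surface.
- knob_top (a point): Centre of the top face of the black fluted lock knob (upright axis, 36 mm wide, 32 mm high, from 85 to 117 mm above the work surface when up). It stands at plate x -51, y +142 mm. To move the dog under it, press it down, turn it 60 degrees clockwise seen from above and let it rise.
- dog_tip (a point): Outer end of the flat steel dog (12 mm wide, 79 to 85 mm above the work surface when up) that turns and sinks with the lock knob, 45 mm from its axis, pointing as the white line on the knob's top does. Locked it points over a red dot to plate (-0.26, -0.97) and its end blocks a stud on the arm's tail; free it points over a green dot to plate (-0.97, -0.26).
- lock_stem (a joint): How far the lock knob is pressed down, m: 0 up, 0.008 fully down. A spring pushes it up with about 3 N at the top and 8 N fully down. A bayonet pin lets the knob turn only while it is pressed more than about 0.0065; it rises again only at either end of the turn.
- lock_knob (a joint): Turn of the lock knob, rad, growing clockwise seen from above: 0 locked, 1.047 (60 degrees, the end of its turn) free. Turns easily while pressed. Up in the locked notch it has play from 0 to 0.12, up in the free notch from 0.92 to 1.047.
- tensioner_pivot (a point): On the upright axis of the tensioner arm, 92 mm above the work surface, at plate x -35, y +52 mm. The pivot's screw head, over a coil spring, rises to 100 mm.
- handle (a point): Middle (91 mm above the work surface) of the upright round red handle at the arm's free end, 150 mm from the pivot: 18 mm wide, from 68 to 114 mm up. The idler roller, 36 mm wide, top 90 mm up, is on the same arm 50 mm nearer the pivot; on the pulley side of the handle 40 mm are clear. Pushed back, it goes 90 mm clockwise about the pivot seen from above, away from the pulleys.
- tensioner (a joint): Angle of the tensioner arm, rad: 0 at rest by the pulleys, growing as it is pushed back (clockwise from above), 0.60 at its back stop. A spring drives it to 0: at the handle it takes about 5 N to start, 12 N at the stop. Three ratchet clicks, the last at about 0.46: let go beyond it, the arm falls back to about 0.46 and is caught there, short of the stop. Locked, it stays within 0.03.
- pawl (a joint): Lift of the small brass ratchet pawl near the pivot, rad: about 0 dropped in, about 0.1 on the tip of a tooth. It works by itself.
- wrench: Steel open-end spanner 31 x 160 x 7 mm lying beside the plate; origin at the centre of its underside, long side along its y.
- screwdriver: Small screwdriver with a green handle, 24 x 121 x 22 mm, lying beside the plate; origin at the centre of its underside, long side along its y.
- hex_keys: Black hex key set 24 x 69 x 19 mm lying beside the plate; origin at the centre of its underside, long side along its y.
- oring_kit: Flat cream cardboard box 56 x 90 x 22 mm lying beside the plate; origin at the centre of its underside, long side along its y.

How it is judged:
On the way, in this order (a step that is already met when the one before it is completed fails the run):
1. the lock knob is pressed down, with the arm still at rest (value of joint lock_stem above 0.006 m and value of joint tensioner below 0.05 rad).
2. the knob is turned clockwise to its end and has sprung up again, with the arm still at rest (value of joint lock_knob above 0.9 rad and value of joint lock_stem below 0.0015 m and value of joint tensioner below 0.05 rad), for 0.2 s.
3. the arm is pushed back past the last click and the pawl has dropped in (value of joint tensioner above 0.47 rad and value of joint pawl below 0.04 rad), for 0.1 s.
At the end, for the whole second after the job is handed in: The gripper still holds the arm at rest at its back stop (above 0.53 of 0.60 rad, beyond where the pawl alone would keep it) with at least 4 N from the fingers, the pawl dropped in behind the last tooth, the lock knob free (above 0.9 rad), up (within 1.5 mm) and no longer touched (value of joint tensioner above 0.53 rad and velocity of joint tensioner between -0.05 and 0.05 rad/s and value of joint pawl below 0.04 rad and contact force between the fingers and tensioner above 4 N and value of joint lock_knob above 0.9 rad and value of joint lock_stem below 0.0015 m and contact force between the fingers and lock_knob below 0.5 N); the arm keeps its last pose, push and grip.
It fails at once if the wrench is shifted by more than 30 mm (distance of wrench from where it was at the start of the episode above 0.03 m).
It fails at once if the screwdriver is shifted by more than 30 mm (distance of screwdriver from where it was at the start of the episode above 0.03 m).
It fails at once if the hex keys is shifted by more than 30 mm (distance of hex_keys from where it was at the start of the episode above 0.03 m).
It fails at once if the oring kit is shifted by more than 30 mm (distance of oring_kit from where it was at the start of the episode above 0.03 m).
It also fails if it takes over 51 s, if anything falls off the work surface, if the arm or the gripper's body presses on something with over 40 N, if the wrist force passes 120 N, or if a joint passes its speed limit or range.

### The arm

A 7-joint arm with a two-finger parallel gripper is mounted at the origin on a cart in front of the work surface, level with it; the furniture and walls round the work are solid. World frame = base frame: x ahead of the robot, y to its left, z up, the work surface at z = 0. Lengths are in m, angles in rad, forces in N, time in s.
With the tool pointing down it reaches from about 0.425 to 1.025 m from the base axis. Payload 9.4 kg.
Tool frame: the origin (TCP) lies midway between the tips of the shut fingers; the grasp point (between the pads) lies ctrl.grip_depth behind it (ctrl.grip_depth is the distance from the TCP to the grasp point, in m); z points along the fingers, y is the line along which they close (so a half turn about z gives the same grasp; the last joint's range is limited). The gripper opens to 93 mm and grips with 3 to 60 N. Pads are 15 mm wide; open, the fingers measure 128 mm over their backs; the gripper's body (75 mm by 188 mm) begins 65 mm behind the grasp point.
Start: joints at [1.184, 0.599, -0.003, 1.599, 0.002, 0.943, -0.08], TCP at [0.221, -0.69, 0.219] pointing down, gripper open.
Joint ranges: [-2.57, 2.57], [-0.35, 1.97], [-1.29, 1.29], [0.11, 2.56], [-1.05, 4.19], [0.11, 1.86], [-2.63, 2.63]. Speed limits (rad/s): [2.22, 2.22, 3.01, 3.01, 3.14, 3.14, 3.14].

### API

Orientations are given as a unit quaternion [x, y, z, w].
In Python, from cell import ctrl, grab_frame, order gives the robot as it stands. The module is installed in compiled form; this text tells all that it offers.
- The arm moves only by the shell command python3 -m handwheel 'ROWS' [FORCE]. ROWS is JSON, a list of rows, each a list of 3 entries, a list of its own where there are three numbers: the turn, a rotation vector about the tool's x, y, z in degrees, then the shift along the tool's x, y, z in m, then the closure, from -1 (fully open) to 1 (shut). In form: [[[wx, wy, wz], [x, y, z], fingers], ...]. A call has 1 to 8 rows; each row is the pose to reach, as a shift and turn from the pose commanded when the call began, along the tool's axes at that moment; what a row does not reach only later rows make up. A row lasts 1/12 s, in which the tool goes at most 41.7 mm and 7.16 degrees, less where a joint would pass 70% of its speed; a pose out of reach is approached as far as the arm can. A call with a gripper value outside its range is refused whole. The fingers move at their own pace and stop on an object; FORCE is the grip in N (left out, the last holds). Time passes only in rows, so rows that repeat a pose let the fingers close. It gives the time, the measured TCP pose, the force, the opening and the grip force at its end, in the units of the state.
- ctrl.state(): the state, without advancing time (a new reading comes with each control period).
- grab_frame(name): name is "side" or "top" or "wrist"; returns a dict with "frame" (480x640x3 uint8, red, green, blue), "z_map" (480x640 float32, m along the optical axis (not along the pixel's ray), 0 where there is no reading), "fovy" (degrees; the focal length in pixels is half the picture's height over the tangent of half this angle, whatever the lens; pixels are square), "cx", "cy" (the principal point, pixels), "k1" (the pictures are not rectified: a ray, as slopes to the right and down, at radius r is drawn at 1 + k1 r^2 times it, then the intrinsics apply), "position" and "orientation" of the camera in the world; the wrist camera has in their place "T_tool_cam" (4x4, takes a point from camera to tool coordinates, whose origin is the TCP and whose axes are the flange's). Camera axes: x right, y down, z forward; pixel columns grow to the right and rows downward; lengths in m; the calibration is good to about 2 mm. A picture is of the moment at which its call begins: read the wrist's pose just before it.
- order.close_job(): hands the job in; it is judged then, once.
The state is a dict: "time_s": time; "joints": joint angles; "dq": joint speeds; "tau": joint torques, N m; "ee_pos": TCP position; "tool_rot": TCP orientation; "force": force on the tool from outside, world axes, zero at the start; "moment": the same for the moment, N m; "width": finger opening in m; "grasp_force": force on a finger pad.
Only numpy, scipy, OpenCV 4.12 (cv2) and the standard library are available. Lean on these libraries where they do the work, as an engineer would, in place of code of your own. Each camera call takes 0.05 s, during which the arm holds its last target. There are 200 camera calls.

## Working session

There is one attempt and no reset: what is moved stays moved. The work goes in short steps, Python scripts to look and compute and a shell command to move; the robot and the scene stay as the last step left them, time stands still between calls to the robot, and variables do not carry over. Pictures are saved under pics/ and viewed, at most 10 in all, crops included, and the job is handed in when it is done.

```bash
mkdir -p pics; cat > h.py <<'E'
import numpy as np, cv2
from scipy.spatial.transform import Rotation as R
from cell import ctrl, grab_frame, order
def K(f):
    F=240/np.tan(np.radians(f["fovy"])/2); return F
def rays(f,uv):
    uv=np.atleast_2d(np.float64(uv));F=K(f)
    d=(uv-[f["cx"],f["cy"]])/F; s=d.copy()
    for _ in range(30): s=d/(1+f["k1"]*(s**2).sum(1,keepdims=True))
    return np.c_[s,np.ones(len(s))]
def pose(f,st=None):
    if "T_tool_cam" in f:
        T=np.array(f["T_tool_cam"]);Rt=R.from_quat(st["tool_rot"]).as_matrix()
        return Rt@T[:3,:3],Rt@T[:3,3]+st["ee_pos"]
    o=np.array(f["orientation"]); 
    return (R.from_quat(o).as_matrix() if o.size==4 else o),np.array(f["position"])
def onplane(f,uv,z,st=None):
    Rm,p=pose(f,st);d=rays(f,uv)@Rm.T
    return p+d*((z-p[2])/d[:,2])[:,None]
def cloud(f,st=None):
    v,u=np.mgrid[:480,:640];Rm,p=pose(f,st)
    r=rays(f,np.c_[u.ravel(),v.ravel()])*f["z_map"].reshape(-1,1)
    return (r@Rm.T+p).reshape(480,640,3)
E
python3 - <<'E'
from h import *
import pickle
print(ctrl.state(),ctrl.grip_depth)
for n in("top","side"):
    f=grab_frame(n);cv2.imwrite(f"pics/{n}0.png",f["frame"][...,::-1]);pickle.dump(f,open(n+".pkl","wb"))
    print(n,{k:v for k,v in f.items() if k not in("frame","z_map")})
E
```

```text
{'time_s': 0.0, 'joints': array([ 1.18430676,  0.60014527, -0.00254868,  1.60011545,  0.00179313,
        0.9428811 , -0.07975314]), 'dq': array([-5.76619905e-04,  7.81624457e-06, -2.47128215e-04,  1.37603438e-03,
       -2.28675644e-05, -9.99546252e-04, -1.23076866e-03]), 'tau': array([-1.31292025e-03, -7.65068936e+01,  1.49621498e+00, -2.52351272e+01,
       -5.25163743e-02,  1.70119002e-02,  1.86737152e-04]), 'ee_pos': array([ 0.22086484, -0.69003644,  0.21775048]), 'tool_rot': array([ 9.88019310e-01,  1.54328365e-01, -1.84762388e-04, -7.51078032e-04]), 'force': array([-0.42929846,  0.66697561,  0.66546149]), 'moment': array([ 0.01319567,  0.03134747, -0.03412765]), 'grasp_force': 0.0, 'width': 0.09308338895219179} 0.0188
top {'fovy': 42.43255757930683, 'cx': 315.094056169617, 'cy': 249.28032818150885, 'k1': 0.04555252602124026, 'position': array([0.26379933, 0.00184558, 1.44718005]), 'orientation': array([ 0.70831598, -0.69988514,  0.07010601, -0.05945083])}
side {'fovy': 48.72201660877101, 'cx': 321.8438853516882, 'cy': 244.80598070296261, 'k1': -0.113664602388664, 'position': array([-0.59394849,  0.34401483,  0.60591923]), 'orientation': array([-0.48247402,  0.68791016, -0.43485526,  0.32388166])}
```

View pics/top0.png

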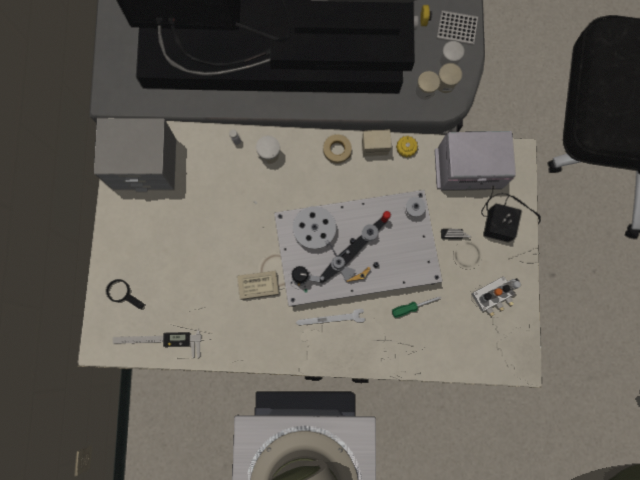

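View pics/side0.png

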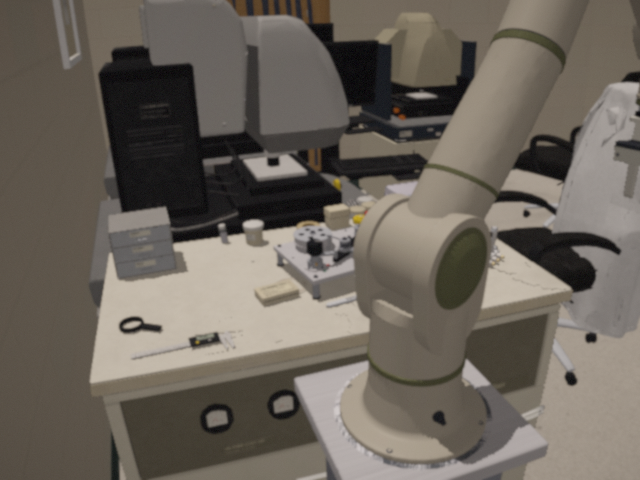

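The top view shows the knob at about (301,275), the red handle at (387,215), the big pulley at (315,228) and the small one at (415,207). The box is left of the plate, with the wrench and screwdriver below it and the hex keys on the right. The side view is mostly blocked by the arm.

```bash
python3 - <<'E'
from h import *
import pickle
f=pickle.load(open("top.pkl","rb"))
P=onplane
k=P(f,[301,274],.117)[0];h=P(f,[387,215],.114)[0];b=P(f,[315,228],.098)[0];s=P(f,[415,207],.098)[0];pv=P(f,[338,262],.1)[0]
print(k,h,b,s,pv)
L=np.array([[-51,142],[53,93],[65,-143],[-35,52]])/1e3;W=np.array([k,b,s,pv])[:,:2]
lc,wc=L.mean(0),W.mean(0);U,_,V=np.linalg.svd((L-lc).T@(W-wc));Rm=(U@V).T
print("yaw",np.degrees(np.arctan2(Rm[1,0],Rm[0,0])),"org",wc-Rm@lc,"\n",(L-lc)@Rm.T+wc-W)
c=cv2.resize(f["frame"][180:340,220:480],None,fx=3,fy=3,interpolation=cv2.INTER_CUBIC)
cv2.imwrite("pics/crop0.png",cv2.convertScaleAbs(c,alpha=1.4)[:,:,::-1])
E
```

```text
[0.45577091 0.01305429 0.117     ] [ 0.59083752 -0.17576555  0.114     ] [ 0.56264554 -0.01652987  0.098     ] [ 0.61413164 -0.24114777  0.098     ] [ 0.48603295 -0.06812622  0.1       ]
yaw 9.730671308748596 org [ 0.52784497 -0.1150216 ] 
 [[-0.00219262  0.00326131]
 [ 0.00171834  0.0021282 ]
 [ 0.00194761 -0.00383041]
 [-0.00147333 -0.0015591 ]]
```

View pics/crop0.png

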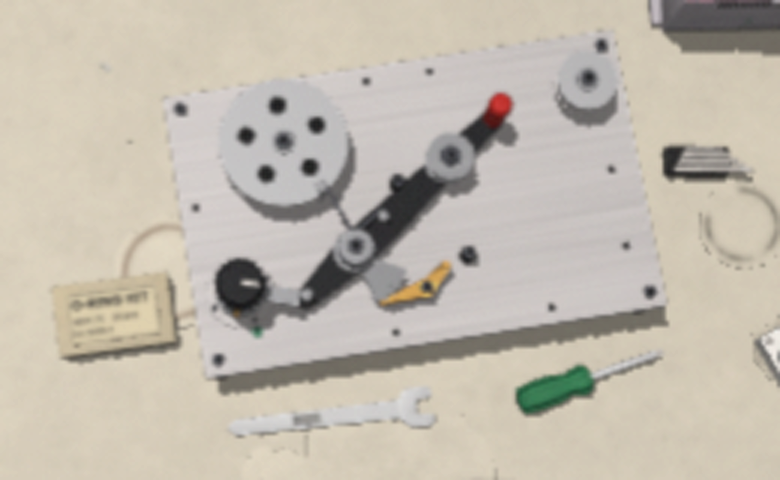

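The crop shows the locked dog pointing from the knob at the arm's tail stud, with the red handle at the far end. Next I check obstacle heights and work out a hover pose near the knob.

```bash
cat >> h.py <<'E'
def go(p,yaw):
    "print turn and shift in tool axes to put TCP at p, tool y at world angle yaw (deg), tool down"
    st=ctrl.state();R0=R.from_quat(st["tool_rot"]);a=np.radians(yaw)
    y=np.array([np.cos(a),np.sin(a),0]);z=np.array([0,0,-1.]);R1=R.from_matrix(np.c_[np.cross(y,z),y,z])
    print("turn",np.degrees((R0.inv()*R1).as_rotvec()).round(2),"shift",R0.inv().apply(np.array(p)-st["ee_pos"]).round(4),"t",st["time_s"],"F",st["force"].round(1),st["ee_pos"].round(4))
E
python3 - <<'E'
from h import *
import pickle
f=pickle.load(open("top.pkl","rb"));c=cloud(f).reshape(-1,3)
for x in np.arange(.25,.75,.1):
  print(round(x,2),[(round(y,2),round(float(c[(abs(c[:,0]-x)<.05)&(abs(c[:,1]-y)<.05)][:,2].max(initial=-1)),3)) for y in np.arange(-.6,.2,.1)])
go([.46,-.06,.26],25); go([.5,-.3,.26],0)
E
```

```text
0.25 [(np.float64(-0.6), 0.309), (np.float64(-0.5), 0.01), (np.float64(-0.4), 0.009), (np.float64(-0.3), 0.01), (np.float64(-0.2), 0.011), (np.float64(-0.1), 0.011), (np.float64(-0.0), 1.447), (np.float64(0.1), 0.01)]
0.35 [(np.float64(-0.6), -1.0), (np.float64(-0.5), 0.017), (np.float64(-0.4), 0.027), (np.float64(-0.3), 0.026), (np.float64(-0.2), 0.032), (np.float64(-0.1), 0.015), (np.float64(-0.0), 0.058), (np.float64(0.1), 0.009)]
0.45 [(np.float64(-0.6), -1.0), (np.float64(-0.5), 0.088), (np.float64(-0.4), 0.093), (np.float64(-0.3), 0.061), (np.float64(-0.2), 0.08), (np.float64(-0.1), 0.106), (np.float64(-0.0), 0.125), (np.float64(0.1), 0.059)]
0.55 [(np.float64(-0.6), 0.0), (np.float64(-0.5), 0.075), (np.float64(-0.4), 0.071), (np.float64(-0.3), 0.096), (np.float64(-0.2), 0.12), (np.float64(-0.1), 0.1), (np.float64(-0.0), 0.1), (np.float64(0.1), 0.065)]
0.65 [(np.float64(-0.6), 0.007), (np.float64(-0.5), 0.115), (np.float64(-0.4), 0.117), (np.float64(-0.3), 0.113), (np.float64(-0.2), 0.111), (np.float64(-0.1), 0.06), (np.float64(-0.0), 0.094), (np.float64(0.1), 0.058)]
turn [-6.000e-02 -6.000e-02 -9.725e+01] shift [ 0.4198 -0.5273 -0.0415] t 0.1 F [ 0.1 -0.1  0.5] [ 0.2209 -0.6901  0.2178]
turn [-7.000e-02 -4.000e-02 -7.225e+01] shift [ 0.3848 -0.2865 -0.0418] t 0.1 F [ 0.1 -0.1  0.5] [ 0.2209 -0.6901  0.2178]
```

```bash
python3 -m handwheel '[[[0,0,-45],[0.27,-0.19,-0.042],0],[[0,0,-45],[0.27,-0.19,-0.042],0],[[0,0,-45],[0.27,-0.19,-0.042],0],[[0,0,-45],[0.27,-0.19,-0.042],0],[[0,0,-45],[0.27,-0.19,-0.042],0],[[0,0,-45],[0.27,-0.19,-0.042],0],[[0,0,-45],[0.27,-0.19,-0.042],0],[[0,0,-45],[0.27,-0.19,-0.042],0]]' 30; python3 -c "
from h import *
go([.46,-.06,.26],25)"
```

```text
time_s: 0.77
ee_pos: [0.4208, -0.4254, 0.2607]
tool_rot: [0.853, 0.522, -0.0, -0.0]
force: [0.8, -0.1, 0.0]
width: 0.0475
grasp_force: 0.0
turn [-2.00e-02 -2.00e-02 -5.21e+01] shift [ 0.3431 -0.1316  0.0008] t 0.7667 F [ 0.8 -0.1  0. ] [ 0.4208 -0.4254  0.2607]
```

```bash
python3 -m handwheel '[[[0,0,-52],[0.3,-0.115,0],-0.3],[[0,0,-52],[0.3,-0.115,0],-0.3],[[0,0,-52],[0.3,-0.115,0],-0.3],[[0,0,-52],[0.3,-0.115,0],-0.3],[[0,0,-52],[0.3,-0.115,0],-0.3],[[0,0,-52],[0.3,-0.115,0],-0.3],[[0,0,-52],[0.3,-0.115,0],-0.3],[[0,0,-52],[0.3,-0.115,0],-0.3]]'
python3 -m handwheel '[[[0,0,0],[0,0,0],-0.3],[[0,0,0],[0,0,0],-0.3]]'
python3 - <<'E'
from h import *
import pickle
st=ctrl.state();f=grab_frame("wrist");pickle.dump((st,f),open("w1.pkl","wb"));cv2.imwrite("pics/w1.png",f["frame"][...,::-1])
go([.456,.013,.2],25)
E
```

```text
time_s: 1.43
ee_pos: [0.4551, -0.1044, 0.2608]
tool_rot: [0.535, 0.845, 0.0, -0.0]
force: [0.9, 0.2, -0.3]
width: 0.0605
grasp_force: 0.0
time_s: 1.6
ee_pos: [0.4554, -0.1065, 0.2607]
tool_rot: [0.538, 0.843, -0.0, -0.0]
force: [-0.3, -1.0, -0.1]
width: 0.0605
grasp_force: 0.0
turn [-0.03  0.01 -0.23] shift [0.1095 0.0514 0.0605] t 1.65 F [ 0.3 -0.9 -0.2] [ 0.4552 -0.1079  0.2605]
```

View pics/w1.png

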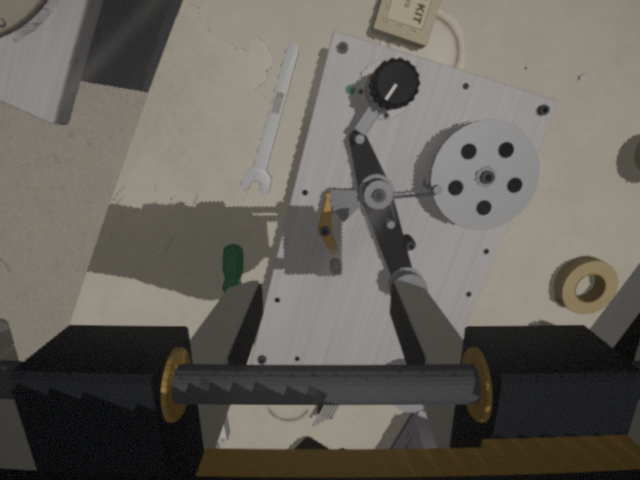

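The wrist view shows the knob top at about (394,82), the big pulley centre at (486,177) and the pivot screw at (377,193). The white line on the knob points at the tail stud at (360,139).

```bash
python3 - <<'E'
from h import *
import pickle
st,f=pickle.load(open("w1.pkl","rb"))
c=cloud(f,st);roi=np.zeros((480,640),bool);roi[40:130,350:440]=1
m=(roi&(c[...,2]>.108)).astype(np.uint8)
u=cv2.moments(m,True);cen=np.array([u["m10"],u["m01"]])/u["m00"];print("knob px",cen,u["m00"], "z",np.median(c[...,2][m>0]))
print("cloud knob",np.median(c[m>0],axis=0),(c[m>0].min(0)+c[m>0].max(0))/2)
k=onplane(f,cen,.117,st)[0];b=onplane(f,[486,177],.098,st)[0];pv=onplane(f,[377,193],.1,st)[0]
print(k,b,pv)
L=np.array([[-51,142],[53,93],[-35,52]])/1e3;W=np.array([k,b,pv])[:,:2]
lc,wc=L.mean(0),W.mean(0);U,_,V=np.linalg.svd((L-lc).T@(W-wc));Rm=(U@V).T
print("yaw",np.degrees(np.arctan2(Rm[1,0],Rm[0,0])),"org",wc-Rm@lc,"\n",(L-lc)@Rm.T+wc-W)
E
```

```text
knob px [395.38988247  82.72406745] 1957.0 z 0.11693045849199957
cloud knob [0.45745586 0.01476244 0.11693046] [4.50268586e-01 3.36431227e-05 2.67567674e-01]
[0.45764367 0.01500567 0.117     ] [ 0.56570946 -0.01595233  0.098     ] [ 0.48648897 -0.0679977   0.1       ]
yaw 8.919010367377474 org [ 0.52897968 -0.11578595] 
 [[-0.00106274  0.00158444]
 [ 0.00121082  0.0002589 ]
 [-0.00014808 -0.00184334]]
```

```bash
python3 -m handwheel '[[[0,0,0],[0.112,0.052,0.06],-0.3],[[0,0,0],[0.112,0.052,0.06],-0.3],[[0,0,0],[0.112,0.052,0.06],-0.3],[[0,0,0],[0.112,0.052,0.1],-0.3],[[0,0,0],[0.112,0.052,0.1],-0.3],[[0,0,0],[0.112,0.052,0.1],-0.3]]'
python3 -c "
from h import *
go([.457,.0145,.093],25)"
```

```text
time_s: 2.15
ee_pos: [0.4544, 0.0147, 0.1588]
tool_rot: [0.539, 0.842, -0.002, -0.002]
force: [0.2, -0.1, 0.2]
width: 0.0606
grasp_force: 0.0
turn [-0.29 -0.09 -0.24] shift [-0.0014  0.0026  0.0658] t 2.15 F [ 0.2 -0.1  0.2] [0.4544 0.0147 0.1588]
```

```bash
python3 -m handwheel '[[[0,0,0],[0,0.002,0.03],-0.3],[[0,0,0],[0,0.002,0.05],-0.3],[[0,0,0],[0,0.002,0.067],-0.3],[[0,0,0],[0,0.002,0.067],-0.3],[[0,0,0],[0,0.002,0.067],-0.3]]'
python3 -c "
from h import *
go([.457,.0145,.093],25)"
```

```text
time_s: 2.57
ee_pos: [0.4579, 0.0147, 0.0943]
tool_rot: [0.54, 0.842, -0.001, 0.0]
force: [0.0, -0.7, 0.3]
width: 0.0605
grasp_force: 0.0
turn [-0.05  0.06 -0.39] shift [ 0.0002 -0.0009  0.0013] t 2.5667 F [ 0.  -0.7  0.3] [0.4579 0.0147 0.0943]
```

Close on the knob.

```bash
python3 -m handwheel '[[[0,0,0],[0,0,0],1],[[0,0,0],[0,0,0],1],[[0,0,0],[0,0,0],1],[[0,0,0],[0,0,0],1],[[0,0,0],[0,0,0],1],[[0,0,0],[0,0,0],1]]' 30
```

```text
time_s: 3.07
ee_pos: [0.4576, 0.0162, 0.094]
tool_rot: [0.539, 0.842, -0.0, 0.0]
force: [0.2, -0.8, 3.4]
width: 0.0355
grasp_force: 30.0
```

```bash
python3 -m handwheel '[[[0,0,0],[0,0,0.004],1],[[0,0,0],[0,0,0.007],1],[[0,0,0],[0,0,0.0095],1],[[0,0,0],[0,0,0.0095],1],[[0,0,0],[0,0,0.0095],1]]' 35
```

```text
time_s: 3.48
ee_pos: [0.4578, 0.0163, 0.085]
tool_rot: [0.539, 0.842, -0.0, 0.001]
force: [-3.8, -3.3, 26.0]
width: 0.0355
grasp_force: 35.0
```

```bash
python3 -m handwheel '[[[0,0,0],[0,0,-0.0005],1],[[0,0,5],[0,0,-0.0005],1],[[0,0,10],[0,0,-0.0005],1],[[0,0,15],[0,0,-0.0005],1],[[0,0,20],[0,0,-0.0005],1],[[0,0,25],[0,0,-0.0005],1],[[0,0,30],[0,0,-0.0005],1],[[0,0,30],[0,0,-0.0005],1]]'
```

```text
time_s: 4.15
ee_pos: [0.4579, 0.0163, 0.0852]
tool_rot: [0.741, 0.672, 0.0, 0.001]
force: [-1.8, -2.7, 17.4]
width: 0.0355
grasp_force: 35.0
```

```bash
python3 -c "
from h import *
s=ctrl.state();y=R.from_quat(s['tool_rot']).as_matrix()[:,1];print(np.degrees(np.arctan2(y[1],y[0])),s['moment'],s['force'],s['ee_pos'])"
```

```text
-5.56273633605008 [-0.60817875  0.39170041 -0.0279889 ] [-1.80185482 -2.66019836 17.40599322] [0.4578619  0.0162764  0.08515507]
```

```bash
python3 -m handwheel '[[[0,0,5],[0,0,0],1],[[0,0,10],[0,0,0],1],[[0,0,15],[0,0,0],1],[[0,0,20],[0,0,0],1],[[0,0,25],[0,0,0],1],[[0,0,30],[0,0,0],1],[[0,0,33],[0,0,0],1],[[0,0,33],[0,0,0],1]]'; python3 -c "
from h import *
s=ctrl.state();y=R.from_quat(s['tool_rot']).as_matrix()[:,1];print(np.degrees(np.arctan2(y[1],y[0])),s['moment'],s['force'],s['ee_pos'])"
```

```text
time_s: 4.82
ee_pos: [0.4587, 0.0167, 0.0849]
tool_rot: [0.9, 0.436, 0.001, 0.001]
force: [1.0, -0.9, 8.4]
width: 0.0356
grasp_force: 35.0
-38.35976274994833 [-0.57774061 -0.51797369  0.23757775] [ 0.98501604 -0.93888828  8.41778883] [0.45870869 0.01671873 0.0848827 ]
```

```bash
python3 -m handwheel '[[[0,0,0],[0,0,-0.004],1],[[0,0,0],[0,0,-0.0085],1],[[0,0,0],[0,0,-0.0085],1],[[0,0,0],[0,0,-0.0085],-0.3],[[0,0,0],[0,0,-0.0085],-0.3],[[0,0,0],[0,0,-0.0085],-0.3],[[0,0,0],[0,0,-0.0085],-0.3],[[0,0,0],[0,0,-0.0085],-0.3]]'
python3 -m handwheel '[[[0,0,0],[0,0,-0.03],-0.3],[[0,0,0],[0,0,-0.07],-0.3],[[0,0,0],[0,0,-0.1],-0.3],[[0,0,0],[0,-0.08,-0.14],-0.3],[[0,0,0],[0,-0.1,-0.165],-0.3],[[0,0,0],[0,-0.1,-0.165],-0.3],[[0,0,0],[0,-0.1,-0.165],-0.3]]'
python3 - <<'E'
from h import *
import pickle
st=ctrl.state();f=grab_frame("wrist");pickle.dump((st,f),open("w2.pkl","wb"));cv2.imwrite("pics/w2.png",f["frame"][...,::-1])
f=grab_frame("top");pickle.dump(f,open("top2.pkl","wb"))
E
```

```text
time_s: 5.48
ee_pos: [0.4571, 0.0164, 0.0929]
tool_rot: [0.9, 0.436, -0.0, -0.0]
force: [-0.5, 0.4, -0.3]
width: 0.0596
grasp_force: 0.0
time_s: 6.07
ee_pos: [0.3762, 0.081, 0.2611]
tool_rot: [0.899, 0.438, 0.002, 0.0]
force: [0.3, 0.6, -0.1]
width: 0.0604
grasp_force: 0.0
```

View pics/w2.png

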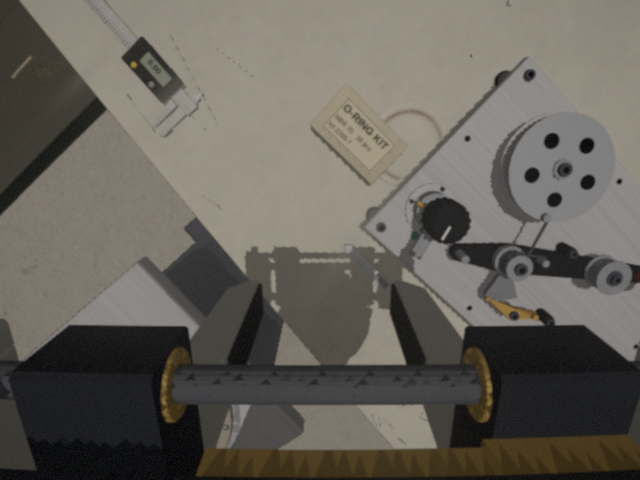

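The dog now points to the green dot at about (415,250), clear of the tail stud at (458,252). I check its angle and height, and locate the handle.

```bash
python3 - <<'E'
from h import *
import pickle
st,f=pickle.load(open("w2.pkl","rb"));c=cloud(f,st)
print("knob z",[c[v,u,2].round(4) for u,v in((438,212),(455,215),(435,222))])
g=onplane(f,[[419,252],[445,219]],.085,st);k=onplane(f,[445,219],.117,st)[0]
d=onplane(f,[419,252],.085,st)[0]-k;print("knob",k,"dog plate deg",np.degrees(np.arctan2(d[1],d[0]))-9,np.hypot(*d[:2]))
f=pickle.load(open("top2.pkl","rb"));hsv=cv2.cvtColor(f["frame"],cv2.COLOR_RGB2HSV)
m=((hsv[...,0]<8)|(hsv[...,0]>172))&(hsv[...,1]>150)&(hsv[...,2]>70)
m[:190]=0;m[240:]=0;m[:,:360]=0;m[:,410:]=0
v,u=np.nonzero(m);print("red",u.min(),u.max(),v.min(),v.max(),u.mean(),v.mean(),len(u))
c=cloud(f);print("z",np.sort(c[...,2][m])[-8:])
t=m&(c[...,2]>.108);v,u=np.nonzero(t);print(len(u),onplane(f,[u.mean(),v.mean()],.114))
th=np.radians(9);o=np.array([.529,-.1158]);Rm=np.array([[np.cos(th),-np.sin(th)],[np.sin(th),np.cos(th)]])
p=o+Rm@[-.035,.052];print("pivot",p, go([.55,-.2,.26],0))
E
```

```text
knob z [np.float64(0.1163), np.float64(0.1161), np.float64(0.1168)]
knob [0.457454   0.02257693 0.117     ] dog plate deg -153.39585952885875 0.0414340501018389
red 383 389 212 218 386.12820512820514 214.94871794871796 39
z [0.11682682 0.11722236 0.11774457 0.11775067 0.1178794  0.11794263
 0.11917221 1.44718005]
35 [[ 0.5914037  -0.17431224  0.114     ]]
turn [  0.13  -0.06 -38.14] shift [-0.1135  0.3068 -0.0007] t 6.1667 F [-0.8 -0.8 -1.3] [0.3789 0.0788 0.2589]
pivot [ 0.48629632 -0.06991541] None
```

```bash
python3 - <<'E'
from h import *
import pickle
f=pickle.load(open("top2.pkl","rb"));c=cloud(f).reshape(-1,3)
st,f1=pickle.load(open("w1.pkl","rb"));c1=cloud(f1,st).reshape(-1,3)
pv=np.array([.4863,-.0699]);a=np.radians(-44.8)
for n,C in(("top",c),("w1",c1)):
  q=C[:,:2]-pv;r=q@[np.cos(a),np.sin(a)];t=q@[-np.sin(a),np.cos(a)]
  for lo in range(-30,170,10):
    s=(abs(t)<.006)&(r>lo/1e3)&(r<=lo/1e3+.01)&(C[:,2]<.2)
    print(n,lo,s.sum(),np.median(C[s,2]).round(3) if s.any() else None)
go([.592,-.175,.2],45)
E
```

```text
top -30 21 0.068
top -20 31 0.076
top -10 25 0.099
top 0 21 0.099
top 10 13 0.073
top 20 25 0.068
top 30 24 0.069
top 40 24 0.069
top 50 24 0.069
top 60 22 0.068
top 70 24 0.069
top 80 32 0.078
top 90 25 0.092
top 100 19 0.093
top 110 18 0.089
top 120 12 0.069
top 130 23 0.068
top 140 50 0.106
top 150 14 0.115
top 160 2 0.082
w1 -30 142 0.068
w1 -20 194 0.07
w1 -10 191 0.096
w1 0 146 0.099
w1 10 58 0.095
w1 20 124 0.068
w1 30 141 0.069
w1 40 115 0.068
w1 50 118 0.068
w1 60 119 0.068
w1 70 114 0.068
w1 80 227 0.076
w1 90 13 0.09
w1 100 0 None
w1 110 0 None
w1 120 0 None
w1 130 0 None
w1 140 0 None
w1 150 0 None
w1 160 0 None
turn [ 1.600e-01 -1.000e-02 -8.314e+01] shift [-0.068   0.3243  0.0594] t 6.1667 F [-0.8 -0.8 -1.3] [0.3789 0.0788 0.2589]
```

```bash
python3 -m handwheel '[[[0,0,-45],[-0.04,0.17,0],0.1],[[0,0,-45],[-0.04,0.17,0],0.1],[[0,0,-45],[-0.04,0.17,0],0.1],[[0,0,-45],[-0.04,0.17,0],0.1],[[0,0,-45],[-0.04,0.17,0],0.1],[[0,0,-45],[-0.04,0.17,0],0.1],[[0,0,-45],[-0.04,0.17,0],0.1],[[0,0,-45],[-0.04,0.17,0],0.1]]'
python3 -c "
from h import *
go([.592,-.175,.16],45)"
```

```text
time_s: 6.83
ee_pos: [0.4878, -0.0601, 0.2563]
tool_rot: [0.664, 0.748, -0.001, -0.001]
force: [-0.2, -0.9, 0.3]
width: 0.0419
grasp_force: 0.0
turn [ -0.14  -0.09 -38.18] shift [-0.1265  0.0901  0.096 ] t 6.8333 F [-0.2 -0.9  0.3] [ 0.4878 -0.0601  0.2563]
```

```bash
python3 -m handwheel '[[[0,0,-38],[-0.127,0.09,0.096],0.1],[[0,0,-38],[-0.127,0.09,0.096],0.1],[[0,0,-38],[-0.127,0.09,0.096],0.1],[[0,0,-38],[-0.127,0.09,0.096],0.1],[[0,0,-38],[-0.127,0.09,0.096],0.1],[[0,0,-38],[-0.127,0.09,0.096],0.1],[[0,0,-38],[-0.127,0.09,0.096],0.1],[[0,0,-38],[-0.127,0.09,0.096],0.1]]'
python3 -m handwheel '[[[0,0,0],[0,0,0],0.1]]'
python3 - <<'E'
from h import *
go([.592,-.175,.08],45)
f=grab_frame("wrist");cv2.imwrite("pics/w3.png",f["frame"][...,::-1])
E
```

```text
time_s: 7.5
ee_pos: [0.5915, -0.174, 0.1609]
tool_rot: [0.387, 0.922, 0.0, -0.001]
force: [0.0, 1.3, 0.2]
width: 0.0419
grasp_force: 0.0
time_s: 7.58
ee_pos: [0.5918, -0.1735, 0.1619]
tool_rot: [0.386, 0.923, -0.0, -0.0]
force: [-1.2, 0.3, 0.9]
width: 0.0417
grasp_force: 0.0
turn [-0.01 -0.02 -0.39] shift [-0.0013 -0.0009  0.0819] t 7.5833 F [-1.2  0.3  0.9] [ 0.5918 -0.1735  0.1619]
```

View pics/w3.png

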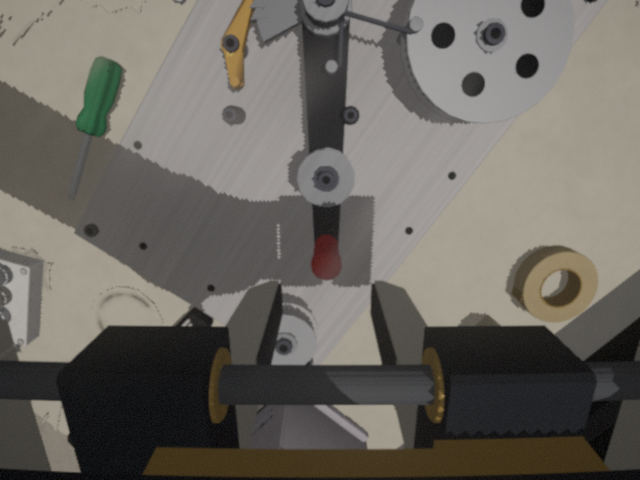

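The handle at (326,258) sits centred between the fingers at columns 281 and 372. Now I descend and grip.

```bash
python3 -m handwheel '[[[0,0,0],[-0.001,-0.001,0.03],0.1],[[0,0,0],[-0.001,-0.001,0.06],0.1],[[0,0,0],[-0.001,-0.001,0.083],0.1],[[0,0,0],[-0.001,-0.001,0.083],0.1],[[0,0,0],[-0.001,-0.001,0.083],0.1]]'
python3 -m handwheel '[[[0,0,0],[0,0,0],1],[[0,0,0],[0,0,0],1],[[0,0,0],[0,0,0],1],[[0,0,0],[0,0,0],1],[[0,0,0],[0,0,0],1]]' 20
python3 -c "
from h import *
pv=np.array([.4863,-.0699]);s=ctrl.state();a0=np.radians(-44.8)
R0=R.from_quat(s['tool_rot'])
for t in(.1,.2,.3,.4,.5,.6,.63):
  d=.15*np.array([np.cos(a0-t)-np.cos(a0),np.sin(a0-t)-np.sin(a0),0]);print(t,np.degrees(t).round(1),R0.inv().apply(d).round(4))
"
```

```text
time_s: 8.05
ee_pos: [0.5916, -0.1745, 0.0791]
tool_rot: [0.385, 0.923, -0.0, -0.001]
force: [-0.6, 0.3, 0.7]
width: 0.0419
grasp_force: 0.0
time_s: 8.47
ee_pos: [0.5932, -0.1749, 0.0802]
tool_rot: [0.385, 0.923, 0.001, 0.001]
force: [0.7, 0.3, 4.9]
width: 0.0169
grasp_force: 20.0
0.1 5.7 [ 0.0006 -0.015  -0.    ]
0.2 11.5 [ 0.0028 -0.0298 -0.0001]
0.3 17.2 [ 0.0064 -0.0444 -0.0001]
0.4 22.9 [ 0.0114 -0.0585 -0.0001]
0.5 28.6 [ 0.0178 -0.0721 -0.0002]
0.6 34.4 [ 0.0255 -0.0849 -0.0002]
0.63 36.1 [ 0.0281 -0.0886 -0.0002]
```

```bash
python3 -m handwheel '[[[0,0,2.9],[0.0002,-0.0075,0],1],[[0,0,5.7],[0.0006,-0.015,0],1],[[0,0,8.6],[0.0016,-0.0224,0],1],[[0,0,11.5],[0.0028,-0.0298,0],1],[[0,0,14.3],[0.0045,-0.0371,0],1],[[0,0,17.2],[0.0064,-0.0444,0],1],[[0,0,20],[0.0088,-0.0515,0],1],[[0,0,20],[0.0088,-0.0515,0],1]]'
python3 -c "
from h import *
pv=np.array([.4863,-.0699]);s=ctrl.state();a0=np.radians(-44.8);d=s['ee_pos'][:2]-pv;a=np.arctan2(d[1],d[0]);print('tens',a0-a,np.hypot(*d))
p=lambda t:[*(pv+.15*np.array([np.cos(a0-t),np.sin(a0-t)])),.08]
for t in(.4,.45,.5,.55,.6,.62,.64): go(p(t),45-np.degrees(t))
"
```

```text
time_s: 9.13
ee_pos: [0.5515, -0.2041, 0.0803]
tool_rot: [0.54, 0.842, 0.002, 0.002]
force: [6.6, 5.9, 0.4]
width: 0.0169
grasp_force: 20.0
tens 0.3367660377185364 0.14915460153377602
turn [0.3  0.08 2.58] shift [-0.0008 -0.0095  0.0002] t 9.1333 F [6.6 5.9 0.4] [ 0.5515 -0.2041  0.0803]
turn [0.3  0.07 5.44] shift [-0.0003 -0.0169  0.0002] t 9.1333 F [6.6 5.9 0.4] [ 0.5515 -0.2041  0.0803]
turn [0.3  0.06 8.31] shift [ 0.0006 -0.0244  0.0002] t 9.1333 F [6.6 5.9 0.4] [ 0.5515 -0.2041  0.0803]
turn [ 0.31  0.05 11.17] shift [ 0.0019 -0.0318  0.0001] t 9.1333 F [6.6 5.9 0.4] [ 0.5515 -0.2041  0.0803]
turn [ 0.31  0.05 14.04] shift [ 0.0035 -0.0391  0.0001] t 9.1333 F [6.6 5.9 0.4] [ 0.5515 -0.2041  0.0803]
turn [ 0.31  0.04 15.18] shift [ 0.0042 -0.042   0.0001] t 9.1333 F [6.6 5.9 0.4] [ 0.5515 -0.2041  0.0803]
turn [ 0.31  0.04 16.33] shift [ 0.005  -0.0449  0.0001] t 9.1333 F [6.6 5.9 0.4] [ 0.5515 -0.2041  0.0803]
```

```bash
python3 -m handwheel '[[[0,0,2.6],[0,-0.0075,0],1],[[0,0,5.4],[0,-0.015,0],1],[[0,0,8.3],[0.0006,-0.0225,0],1],[[0,0,11],[0.0019,-0.03,0],1],[[0,0,12.5],[0.0027,-0.035,0],1],[[0,0,14],[0.0035,-0.038,0],1],[[0,0,14],[0.0035,-0.038,0],1],[[0,0,14],[0.0035,-0.038,0],1]]'
python3 -c "
from h import *
pv=np.array([.4863,-.0699]);s=ctrl.state();a0=np.radians(-44.8);d=s['ee_pos'][:2]-pv;a=np.arctan2(d[1],d[0]);print('tens',a0-a,np.hypot(*d),'tool F',R.from_quat(s['tool_rot']).inv().apply(s['force']),s['moment'])
"
```

```text
time_s: 9.8
ee_pos: [0.5175, -0.2152, 0.0803]
tool_rot: [0.636, 0.771, 0.003, 0.002]
force: [9.7, 8.8, 0.2]
width: 0.0167
grasp_force: 20.0
tens 0.5776286776922905 0.148653484843015 tool F [ 6.8413938  11.2325303  -0.12280547] [ 1.91250021 -1.84719858  0.10002544]
```

```bash
python3 -m handwheel '[[[0,0,0.7],[0.001,-0.002,0],1],[[0,0,1.4],[0.0015,-0.004,0],1],[[0,0,1.4],[0.0015,-0.005,0],1],[[0,0,1.4],[0.0015,-0.005,0],1],[[0,0,1.4],[0.0015,-0.005,0],1],[[0,0,1.4],[0.0015,-0.005,0],1]]'
python3 - <<'E'
from h import *
pv=np.array([.4863,-.0699]);s=ctrl.state();a0=np.radians(-44.8);d=s['ee_pos'][:2]-pv;a=np.arctan2(d[1],d[0]);print('tens',a0-a,np.hypot(*d),'tool F',R.from_quat(s['tool_rot']).inv().apply(s['force']),s['dq'].round(3))
f=grab_frame("top");c=cv2.resize(f["frame"][180:340,220:480],None,fx=3,fy=3,interpolation=cv2.INTER_CUBIC)
cv2.imwrite("pics/top3.png",cv2.convertScaleAbs(c,alpha=1.4)[:,:,::-1])
E
```

```text
time_s: 10.3
ee_pos: [0.5151, -0.2156, 0.0804]
tool_rot: [0.646, 0.764, 0.004, 0.004]
force: [16.5, 5.9, -5.9]
width: 0.0172
grasp_force: 20.0
tens 0.5937207731860001 0.14849725713853865 tool F [ 3.07638533 17.21848754  6.0571135 ] [ 0.001  0.001 -0.001  0.     0.001  0.001 -0.   ]
```

View pics/top3.png

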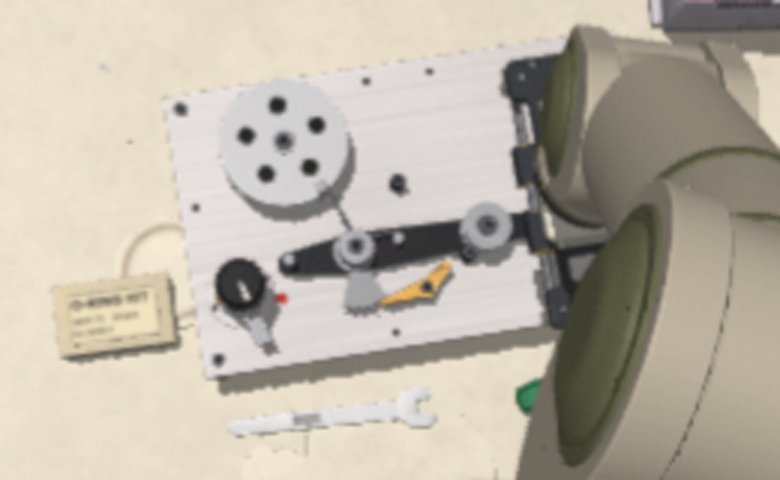

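The arm rests against its stop bolt near (468,255), the dog points at (268,348) over the green dot, and the tools lie where they did. The force has risen to 17 N, above the spring's 12 N, so it is on the stop.

```bash
python3 -c "
from h import *
print(order.close_job())"
```

```text
the job is handed in; nothing more can be done
None
```

The lock knob is turned to free and has sprung back up. The gripper is holding the tensioner arm on its back stop, at about 0.59 rad by my measurement. The box and wrench show no movement and nothing was touched beside the plate. The job is handed in, but no verdict was returned.

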